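# Load the blue pill cartridge and clamp it home

### The arm

A 7-joint arm with a two-finger parallel gripper is mounted at the origin on the work surface. World frame = base frame: x ahead of the robot, y to its left, z up, the work surface at z = 0. Lengths are in m, angles in rad, forces in N, time in s.
With the tool pointing down it reaches from about 0.4 to 0.85 m from the base axis. Payload 10.4 kg.
Tool frame: the origin (TCP) lies on the centre line of the jaws, within the pads' length; the fingertips stand 17 mm ahead of it and the grasp point (between the pads) lies 2 mm behind it; z points along the fingers, y is the line along which they close (so a half turn about z gives the same grasp; the last joint's range is limited). The gripper opens to 85 mm and grips with 20 to 120 N. Pads are 22 mm wide; open, the fingers measure 114 mm over their backs; the gripper's body (76 mm by 85 mm) begins 54 mm behind the grasp point. The pads swing forward as they close: fully open they stand 13 mm farther back than shut.
Start: joints at [1.312, 0.332, -0.065, 1.46, 0.022, 1.35, -0.088], TCP at [0.146, -0.608, 0.248] pointing down, gripper open.
Joint ranges: [-2.6, 2.6], [-0.5, 2.12], [-1.47, 1.34], [0.16, 2.42], [-1.27, 4.41], [0.06, 2.06], [-2.6, 2.6]. Speed limits (rad/s): [2.22, 2.22, 2.79, 2.79, 3.14, 3.14, 3.14].

### API

Orientations are given as a unit quaternion [x, y, z, w].
In Python, from workcell import sensors, imaging, order, spotter gives the robot as it stands. The module is installed in compiled form; this text tells all that it offers.
- The arm moves only by the shell command python3 -m inch 'ROWS' [FORCE]. ROWS is JSON, a list that holds one entry, the list of rows, each a list of 7 numbers: the shift along the tool's x, y, z in m, then the turn, a rotation vector about the tool's x, y, z in rad, then the closure, from -1 (fully open) to 1 (shut). In form: [[[x, y, z, ax, ay, az, hand], ...]]. A call has 1 to 10 rows; each row is the pose to reach, as a shift and turn from the pose commanded when the call began, along the tool's axes at that moment; what a row does not reach only later rows make up. A row lasts 1/10 s, in which the tool goes at most 50 mm and 8.59 degrees, less where a joint would pass 70% of its speed; a pose out of reach is approached as far as the arm can. A call with a gripper value outside its range is refused whole. The fingers move at their own pace and stop on an object; FORCE is the grip in N (left out, the last holds). Time passes only in rows, so rows that repeat a pose let the fingers close. It gives the time, the measured TCP pose, the force, the opening and the grip force at its end, in the units of the state.
- sensors.get_obs(): the state, without advancing time (a new reading comes with each control period).
- imaging.camera(name): name is "scene" or "top"; returns the picture (400x640x3 uint8, blue, green, red); there is no depth.
- imaging.calibration(name): a dict with "mtx" (3x3 intrinsics, pixels), "R" (3x3) and "t" (3): a world point X has camera coordinates R X + t. Camera axes: x right, y down, z forward; pixel columns grow to the right and rows downward; lengths in m; the calibration is good to about 2 mm. A picture is of the moment at which its call begins. calibration takes no time and is no camera call.
- order.hand_in(): hands the job in; it is judged then, once.
Trained networks look in the newest picture that a camera, given by its name, has taken for a name from the list of things; names that differ only in an ending like _2 or _b are one class to them, and where a whole thing is asked for, a point or a joint stands for the part that bears it (a point fixed in the world has none). Each returns a list of dicts, best first, with "conf" (0 to 1); they miss things now and then, are a little off and sometimes report something else, mostly with a low value. They report only what shows in the picture. A call takes as long as a camera call. They do not tell look-alikes from the thing itself.
- spotter.look_for(label, camera): "pixel" ([column, row] in pixels, amid what is visible of it).
The state is a dict: "clock": time; "joint_pos": joint angles; "joint_velocities": joint speeds; "tau": joint torques, N m; "position": TCP position; "ee_rot": TCP orientation; "ft_force": force on the tool from outside, world axes, zero at the start; "torque": the same for the moment, N m; "grip_width": opening from 0.0 (shut) to 1.0 (fully open); "grasp_force": force on a finger pad.
Only numpy, scipy, OpenCV 4.12 (cv2) and the standard library are available. Lean on these libraries where they do the work, as an engineer would, in place of code of your own. Each camera call takes 0.05 s, during which the arm holds its last target. There are 200 camera calls.

### The job

Stand the blue pill cartridge upright in the cradle of the pill dispenser, squarely, its long side running along the cradle's. Then swing the dispenser's clamp with the red tab all the way shut so that it drives the cartridge down home, and let go. Leave the yellow cartridge standing where it is.

Things in the scene. Friction and masses are not known exactly. Their poses are not given: they have to be found in the camera images.
- cartridge_blue: The blue pill cartridge, a loose upright plastic box 60 mm (its x) by 34 mm (its y) by 65 mm high, about 60 g, blue with a white inlay and a blue dot on top; it starts standing on the shelf. Origin: centre of its underside; z up.
- cartridge_yellow: The yellow pill cartridge, of the same shape and size, a bystander; it stands beside the blue one, in either order. Origin: centre of its underside.
- dispenser: Fixed dispenser. Origin on the shelf under the cradle's centre; z up, x towards the clamp's hinge. White cradle: open pocket 78 (x) by 52 mm inside, walls 6 thick, tops 48 mm above the shelf. Its black floor is sprung: 30 mm up, bears the cartridge, yields to the clamp (2 to 4 N); home = 20 mm. Grey base x -80..120, y +-55, 10 high; hinge housing x 62..118, 55 high, cheeks at x 85, 105 high.
- clamp (a joint): Clamp angle: 0 shut (level), 2.1 open stop; starts 1.75-2.05, leaning away. Hinge along the dispenser's y at x 85, z 93 mm. Steel arm 40 wide, 8 thick, 153 mm long along (-cos,0,sin) of the angle; red tab = last 30 mm, 50 wide. Arm's inner face is in line with the hinge; pad 8 thick on it, 70-100 mm out. Stiff: stays where left; 2-5 N at the tab moves it. Meets cartridge at 0.15; push on to 0.
Mind the look-alikes: they are no part of the job. Leave any orange look-alike of the dispenser alone.

How it is judged:
On the way:
1. the blue cartridge stands upright in the cradle while the clamp is still open (horizontal distance between cartridge_blue and dispenser below 0.015 m and z of cartridge_blue in the frame of dispenser below 0.034 m and angle between cartridge_blue's own z axis and vertical below 0.17 rad and value of joint clamp above 0.8 rad), for 0.2 s.
At the end, for the whole second after the job is handed in: The blue cartridge stands at rest in the cradle, within 15 mm of its centre, upright within 10 degrees, its long side along the cradle's within 23 degrees, driven down so that its underside is less than 25 mm above the shelf (fully home is 20 mm), with the clamp shut to within 0.06 rad (horizontal distance between cartridge_blue and dispenser below 0.015 m and z of cartridge_blue in the frame of dispenser below 0.025 m and angle between cartridge_blue's own z axis and vertical below 0.17 rad and angle between the x axis of cartridge_blue and the x axis of dispenser, either way round below 0.4 rad and value of joint clamp below 0.06 rad and linear speed of cartridge_blue below 0.02 m/s); the robot touches nothing.
It fails at once if the yellow cartridge is moved by more than 30 mm or tipped over (distance of cartridge_yellow from where it was at the start of the episode above 0.03 m or angle between cartridge_yellow's own z axis and vertical above 0.5 rad).
It also fails if it takes over 59 s, if anything falls off the work surface, if the arm or the gripper's body presses on something with over 40 N, if the wrist force passes 120 N, or if a joint passes its speed limit or range.

## Working session

There is one attempt and no reset: what is moved stays moved. The work goes in short steps, Python scripts to look and compute and a shell command to move; the robot and the scene stay as the last step left them, time stands still between calls to the robot, and variables do not carry over. Pictures are saved under pics/ and viewed, at most 10 in all, crops included, and the job is handed in when it is done.

```bash
mkdir -p pics; python3 - <<'E'
from workcell import sensors, imaging, spotter
import cv2
for c in ("scene","top"):
    cv2.imwrite(f"pics/{c}0.png", imaging.camera(c))
    k=imaging.calibration(c); print(c,k["mtx"].round(1).tolist(),k["R"].round(3).tolist(),k["t"].round(3).tolist())
    for l in ("cartridge_blue","cartridge_yellow","dispenser","clamp"):
        print(l,[(d["pixel"],round(d["conf"],2)) for d in spotter.look_for(l,c)])
o=sensors.get_obs(); print(o)
E
```

```text
scene [[438.0, 0.0, 320.7], [0.0, 438.0, 194.7], [0.0, 0.0, 1.0]] [[-0.9, 0.436, -0.005], [0.365, 0.748, -0.554], [-0.237, -0.5, -0.833]] [0.392, -0.154, 1.42]
cartridge_blue [([269.4, 118.0], 0.57)]
cartridge_yellow [([269.8, 174.1], 0.93)]
dispenser [([395.4, 305.9], 0.95), ([343.8, 242.6], 0.76), ([289.8, 338.0], 0.75), ([462.5, 240.6], 0.59)]
clamp [([282.5, 330.5], 0.8), ([367.0, 202.7], 0.78), ([465.7, 228.1], 0.78), ([396.2, 300.6], 0.63), ([270.8, 172.8], 0.56)]
top [[420.0, 0.0, 318.5], [0.0, 420.0, 200.4], [0.0, 0.0, 1.0]] [[0.003, -1.0, -0.001], [-0.998, -0.003, -0.061], [0.061, 0.001, -0.998]] [0.049, 0.435, 1.153]
cartridge_blue [([450.7, 187.6], 0.89)]
cartridge_yellow [([381.7, 156.1], 0.75)]
dispenser [([271.2, 189.3], 0.94), ([219.2, 305.3], 0.81), ([194.8, 210.6], 0.57), ([211.1, 109.8], 0.57)]
clamp [([202.0, 101.2], 0.96), ([182.2, 203.0], 0.9), ([264.0, 213.2], 0.72)]
{'clock': 0.5, 'joint_pos': array([ 1.31239669,  0.33227099, -0.06467812,  1.46015652,  0.02166356,
        1.3499024 , -0.0885085 ]), 'joint_velocities': array([ 0.00093033, -0.00013642,  0.00143529,  0.00055039, -0.00100702,
        0.00203793,  0.00116397]), 'tau': array([-4.22306912e-04, -6.24746490e+01,  4.88507794e-02, -3.91556132e+01,
        1.64128613e-02,  2.37482673e-03,  2.07765896e-05]), 'position': array([ 0.1459955 , -0.6077047 ,  0.24826612]), 'ee_rot': array([ 9.93058500e-01,  1.17621491e-01, -3.01123124e-05, -1.53802642e-05]), 'ft_force': array([-0.41079467, -0.00380999,  0.58572275]), 'torque': array([ 0.01292913,  0.01228417, -0.0264687 ]), 'grasp_force': 0.0, 'grip_width': 1.0025775775396057}
```

View pics/scene0.png

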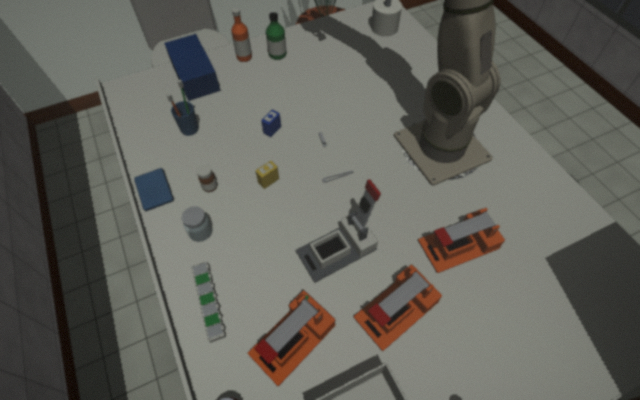

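View pics/top0.png

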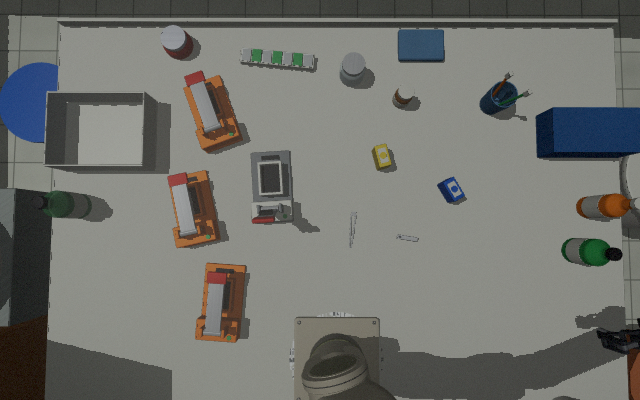

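The scene view shows the blue cartridge at about (271,122), the yellow at (267,174) and the grey-white dispenser at (337,247), with its clamp's red tab at (372,190). The top view has blue at (452,190), yellow at (382,156) and the cradle at (270,178). The hinge is towards the robot, at about (270,210). The orange ones are look-alikes.

```bash
python3 - <<'E'
import cv2, numpy as np
s=cv2.imread("pics/scene0.png"); t=cv2.imread("pics/top0.png")
def crop(im,x,y,w,h,k): return cv2.resize(im[y:y+h,x:x+w],(w*k,h*k),interpolation=cv2.INTER_CUBIC)
a=np.hstack([crop(t,430,170,40,40,7),crop(s,250,102,40,40,7),crop(t,362,136,30,40,7)])
b=np.hstack([crop(t,240,140,60,90,3),crop(s,290,170,100,90,3)])
b=cv2.copyMakeBorder(b,0,0,0,a.shape[1]-b.shape[1],cv2.BORDER_CONSTANT)
cv2.imwrite("pics/crop1.png",np.vstack([a,b])); print(np.vstack([a,b]).shape)
E
cat > h.py <<'E'
import numpy as np, cv2
from workcell import imaging
K={c:imaging.calibration(c) for c in("scene","top")}
def at(c,p,z):
    k=K[c];R=np.array(k["R"]);t=np.array(k["t"]).ravel()
    d=R.T@np.linalg.solve(k["mtx"],[p[0],p[1],1]);o=-R.T@t
    return o+d*(z-o[2])/d[2]
def tri(p,q): # scene, top
    P=[np.array(K[c]["mtx"])@np.c_[K[c]["R"],np.ravel(K[c]["t"])] for c in("scene","top")]
    X=cv2.triangulatePoints(P[0],P[1],np.array(p,float),np.array(q,float)).ravel();return X[:3]/X[3]
def pix(c,X):
    k=K[c];v=np.array(k["mtx"])@(np.array(k["R"])@np.array(X)+np.ravel(k["t"]));return v[:2]/v[2]
E
```

```text
(550, 770, 3)
```

View pics/crop1.png

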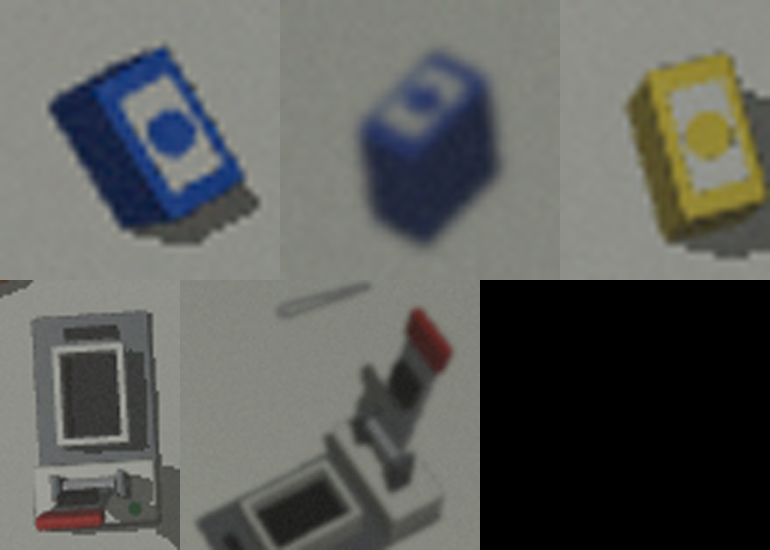

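Crops: in the top view the blue dot is at about (454,188.5), and in the scene view at (270,115.5). The cradle rim in the top view runs from about (257,162) to (283,194). The clamp leans back towards the robot, with its red tab near (262,220).

```bash
python3 - <<'E'
from h import *
s=cv2.imread("pics/scene0.png"); t=cv2.imread("pics/top0.png")
print("dot",tri((269.8,115.5),(453.9,188.5)))
def blob(im,mask,roi,n):
    x,y,w,h=roi; m=np.zeros(mask.shape,np.uint8); m[y:y+h,x:x+w]=mask[y:y+h,x:x+w]
    c=max(cv2.findContours(m,cv2.RETR_EXTERNAL,cv2.CHAIN_APPROX_NONE)[0],key=cv2.contourArea)
    r=cv2.minAreaRect(c); print(n,r); return cv2.boxPoints(r)
hsv=cv2.cvtColor(t,cv2.COLOR_BGR2HSV)
# blue top face: bright blue or inlay
x,y,w,h=430,170,40,40
b,g,r=[t[:,:,i].astype(int) for i in range(3)]
print("blue chan dark/bright", np.percentile(b[175:205,440:465],[5,25,50,75,95]))
def face(box,z,n):
    P=np.array([at("top",p,z) for p in box]); e1=P[1]-P[0]; e2=P[2]-P[1]
    L=e1 if np.linalg.norm(e1)>np.linalg.norm(e2) else e2
    print(n,"centre",P.mean(0).round(4),"sides",np.linalg.norm(e1).round(4),np.linalg.norm(e2).round(4),"yaw",np.degrees(np.arctan2(L[1],L[0]))%180)
# hull of inlay (white) within blue
for n,(x,y,w,h) in {"blue":(441,174,24,28)}.items():
    bright=((b-r>35)&(b>120)).astype(np.uint8)*255
    face(blob(t,bright,(x,y,w,h),n),.065,n)
yb=((r-b>60)&(r>150)).astype(np.uint8)*255
face(blob(t,yb,(365,136,35,40),"yel"),.065,"yel")
for c,Q in {"rim hand":[(257.3,162.3),(281.3,160.3),(283,193.3),(259,195.3)]}.items(): face(np.array(Q),.048,c)
gray=t.min(2); m=(gray>195).astype(np.uint8)*255; print(np.percentile(gray[160:196,256:284],[50,80,90,97]))
x0=252
for th in(150,170,185,200):
    m=(gray>th).astype(np.uint8)*255; face(blob(t,m,(252,156,36,43),"rim%d"%th),.048,"rim")
base=[(250.8,152),(290.2,149.5),(293,220),(252,223)]
face(np.array([(251,152),(290.3,150.3),(293,221),(252,223)]),.01,"base")
red=((r-b>60)&(r-g>60)).astype(np.uint8)*255
blob(t,red,(240,205,50,30),"redtop")
rs=((s[:,:,2].astype(int)-s[:,:,0]>40)).astype(np.uint8)*255; blob(s,rs,(355,170,40,50),"redscene")
E
```

```text
dot [ 0.46505646 -0.30899405  0.06983379]
blue chan dark/bright [ 64.45  78.   125.   135.   137.  ]
blue ((453.7307434082031, 188.3461456298828), (20.801258087158203, 11.371355056762695), 56.3099365234375)
blue centre [ 0.4646 -0.3093  0.065 ] sides 0.0305 0.0549 yaw 32.92625620681511
yel ((376.0, 147.5), (1.0, 0.0), -90.0)
yel centre [ 0.5735 -0.1034  0.065 ] sides 0.0 0.0027 yaw 179.6902020692111
rim hand centre [0.4934 0.1807 0.048 ] sides 0.0652 0.0898 yaw 3.3994970730759633
[ 61.  124.6 146.  149. ]
rim150 ((260.0, 189.0), (0.0, 0.0), 0.0)
rim centre [0.4629 0.2078 0.048 ] sides 0.0 0.0 yaw 0.0Traceback (most recent call last):
  File "<stdin>", line 27, in <module>
  File "<stdin>", line 6, in blob
ValueError: max() iterable argument is empty
```

```bash
python3 - <<'E'
from h import *
s=cv2.imread("pics/scene0.png"); t=cv2.imread("pics/top0.png")
def blob(mask,roi):
    x,y,w,h=roi; m=np.zeros(mask.shape,np.uint8); m[y:y+h,x:x+w]=mask[y:y+h,x:x+w]*255
    m=cv2.morphologyEx(m,cv2.MORPH_CLOSE,np.ones((2,2)))
    c=max(cv2.findContours(m,cv2.RETR_EXTERNAL,cv2.CHAIN_APPROX_NONE)[0],key=cv2.contourArea)
    return cv2.minAreaRect(c)
def face(r,z,n):
    P=np.array([at("top",p,z) for p in cv2.boxPoints(r)]); e1=P[1]-P[0]; e2=P[2]-P[1]
    L=e1 if np.linalg.norm(e1)>np.linalg.norm(e2) else e2
    print(n,"centre",P.mean(0).round(4),"sides",np.linalg.norm(e1).round(4),np.linalg.norm(e2).round(4),"yaw",np.degrees(np.arctan2(L[1],L[0])).round(1),np.round(r[0],1))
g=t.min(2)
for th in (125,135,142): face(blob((g>th).astype(np.uint8),(254,158,32,41)),.048,"rim%d"%th)
# scene rim by corners (crop/3): outer top corners L,T,R,B
for p in [(243+0,515),(320,458),(360,505),(285,560)]:
    q=((p[0]-180)/3+290,(p[1]-280)/3+170); print("scene rim",np.round(q,1),at("scene",q,.048).round(3))
b,gg,r=[t[:,:,i].astype(int) for i in range(3)]
rt=blob((r-b>50).astype(np.uint8),(240,205,45,30)); print("red top",rt)
b2,_,r2=[s[:,:,i].astype(int) for i in range(3)]
rs=blob((r2-b2>40).astype(np.uint8),(355,170,40,50)); print("red scene",rs,"tab",tri(rs[0],rt[0]))
yl=blob((np.minimum(r,gg)-b>50).astype(np.uint8),(365,136,35,40)); face(yl,.06,"yel")
# predictions
c=np.array([.4935,.1807]); 
for yaw in(180,183,):
  a=np.radians(yaw); ux=np.array([np.cos(a),np.sin(a)]);uy=np.array([-ux[1],ux[0]])
  for th in(1.75,1.9,2.05):
    X=lambda l,y:np.r_[c+ux*(.085-np.cos(th)*l)+uy*y,.093+np.sin(th)*l]
    print(yaw,th,"tab",X(.138,0).round(3),pix("top",X(.138,0)).round(1),pix("scene",X(.138,0)).round(1))
  for sgn in(0,): print([pix("scene",np.r_[c+ux*i*.045+uy*j*.032,.048]).round(1).tolist() for i in(-1,1) for j in(-1,1)])
E
```

```text
rim125 centre [0.4913 0.1798 0.048 ] sides 0.0633 0.0896 yaw -175.5 [270.5 178.6]
rim135 centre [0.4913 0.1799 0.048 ] sides 0.0623 0.0883 yaw -176.0 [270.4 178.6]
rim142 centre [0.4911 0.1797 0.048 ] sides 0.062 0.0879 yaw -176.2 [270.5 178.6]
scene rim [311.  248.3] [0.544 0.167 0.048]
scene rim [336.7 229.3] [0.457 0.145 0.048]
scene rim [350. 245.] [0.446 0.203 0.048]
scene rim [325.  263.3] [0.53  0.222 0.048]
red top ((263.4863586425781, 221.2821044921875), (3.7426974773406982, 21.146242141723633), 86.42366790771484)
red scene ((374.3780822753906, 188.0975799560547), (17.803810119628906, 3.279649019241333), 51.34019470214844) tab [0.3741078  0.17307431 0.23134776]
yel centre [ 0.5514 -0.1239  0.06  ] sides 0.0328 0.0582 yaw -165.3 [383.4 156.1]
180 1.75 tab [0.384 0.181 0.229] [260.4 216.9] [372.4 192.6]
180 1.9 tab [0.364 0.181 0.224] [260.6 225.7] [379.4 190.7]
180 2.05 tab [0.345 0.181 0.215] [261.  234.1] [385.8 189.8]
[[320.5, 261.7], [310.1, 242.1], [350.9, 248.2], [339.9, 229.2]]
183 1.75 tab [0.384 0.175 0.229] [262.9 216.8] [371.1 190.8]
183 1.9 tab [0.364 0.174 0.224] [263.6 225.7] [377.9 188.7]
183 2.05 tab [0.345 0.173 0.215] [264.4 234. ] [384.1 187.4]
[[321.4, 262.2], [309.9, 243.1], [351.0, 247.2], [338.9, 228.8]]
```

Blue centre is (0.465, -0.309), yaw 33°; triangulated top is about 0.07 m against 0.065. The cradle is at (0.492, 0.180), long axis at about 4°, and the clamp angle is about 1.8. Next I hover over the blue cartridge.

```bash
python3 -m inch '[[[0.095,-0.054,0,0,0,-0.1,-1],[0.19,-0.108,0,0,0,-0.2,-1],[0.285,-0.162,0,0,0,-0.34,-1],[0.38,-0.216,0,0,0,-0.34,-1],[0.38,-0.216,0,0,0,-0.34,-1],[0.38,-0.216,0,0,0,-0.34,-1],[0.38,-0.216,0,0,0,-0.34,-1],[0.38,-0.216,0,0,0,-0.34,-1],[0.38,-0.216,0,0,0,-0.34,-1],[0.38,-0.216,0,0,0,-0.34,-1]]]' 30
```

```text
clock: 1.5
position: [0.4691, -0.3035, 0.2485]
ee_rot: [0.958, 0.288, 0.001, -0.001]
ft_force: [-1.1, 0.5, 0.3]
grip_width: 1.003
grasp_force: 0.0
```

```bash
python3 - <<'E'
from h import *
from workcell import sensors
im=imaging.camera("top"); im=imaging.camera("top")
o=sensors.get_obs(); print(o["clock"],o["position"].round(4),o["ee_rot"].round(4),np.abs(o["joint_velocities"]).max())
k=imaging.camera("scene")
a=cv2.resize(im[150:230,410:490],None,fx=5,fy=5,interpolation=2);b=cv2.resize(k[60:140,230:310],None,fx=5,fy=5,interpolation=2)
cv2.imwrite("pics/c2.png",np.hstack([a,b]))
E
```

```text
1.6 [ 0.4654 -0.3085  0.2483] [ 9.586e-01  2.848e-01 -1.000e-04  1.000e-04] 0.03398115185052942
```

View pics/c2.png

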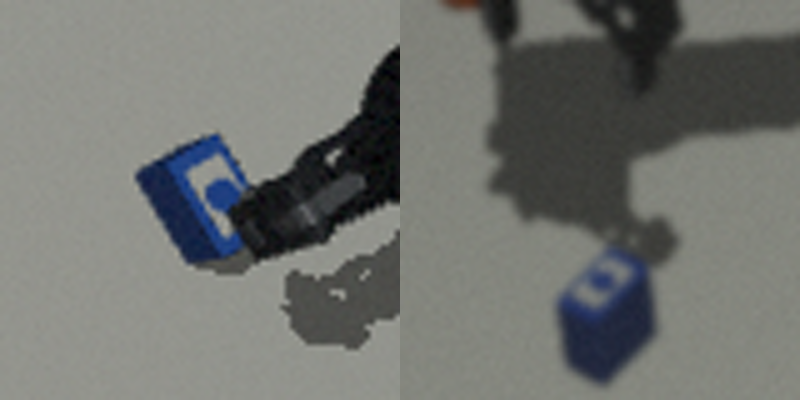

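The gripper has settled over the blue cartridge, whose top is at about (454,188) in the top view; the apparent offset is parallax. The jaws are aligned across its short side, so I descend.

```bash
python3 -m inch '[[[0,0,0.04,0,0,0,-1],[0,0,0.08,0,0,0,-1],[0,0,0.12,0,0,0,-1],[0,0,0.16,0,0,0,-1],[0,0,0.19,0,0,0,-1],[0,0,0.203,0,0,0,-1],[0,0,0.203,0,0,0,-1],[0,0,0.203,0,0,0,-1]]]' 30; python3 -m inch '[[[0,0,0,0,0,0,1],[0,0,0,0,0,0,1],[0,0,0,0,0,0,1],[0,0,0,0,0,0,1],[0,0,0,0,0,0,1],[0,0,0,0,0,0,1],[0,0,0,0,0,0,1],[0,0,0,0,0,0,1]]]' 30
```

```text
clock: 2.45
position: [0.4654, -0.31, 0.0467]
ee_rot: [0.959, 0.283, 0.0, 0.001]
ft_force: [0.1, -0.2, 0.6]
grip_width: 0.999
grasp_force: 0.0
clock: 3.25
position: [0.4654, -0.3092, 0.0461]
ee_rot: [0.959, 0.284, 0.0, 0.0]
ft_force: [-1.1, -1.0, 7.1]
grip_width: 0.398
grasp_force: 30.1
```

```bash
python3 -m inch '[[[0,0,-0.03,0,0,0,1],[0,0,-0.07,0,0,0,1],[0,0,-0.11,0,0,0,1],[0,0,-0.15,0,0,0,1],[0,0,-0.17,0,0,0,1],[0,0,-0.17,0,0,0,1],[0,0,-0.17,0,0,0,1]]]'
python3 - <<'E'
from h import *
from workcell import sensors
im=imaging.camera("top"); k=imaging.camera("scene")
o=sensors.get_obs(); print(o["clock"],o["position"].round(4),o["ee_rot"].round(4),o["grip_width"],o["grasp_force"],o["ft_force"])
a=cv2.resize(im[150:230,410:490],None,fx=5,fy=5,interpolation=2);b=cv2.resize(k[60:140,230:310],None,fx=5,fy=5,interpolation=2)
cv2.imwrite("pics/c3.png",np.hstack([a,b]))
# bottom of the cartridge, predicted: underside centre = TCP -0.045 z
E
```

```text
clock: 3.95
position: [0.4649, -0.3089, 0.215]
ee_rot: [0.959, 0.284, -0.0, 0.0]
ft_force: [0.1, 0.3, -1.0]
grip_width: 0.395
grasp_force: 29.9
4.05 [ 0.4644 -0.3086  0.2138] [ 9.588e-01  2.840e-01 -8.000e-04 -9.000e-04] 0.39563828543555196 29.84635055065155 [-0.68497507  0.26870797 -1.41500637]
```

View pics/c3.png

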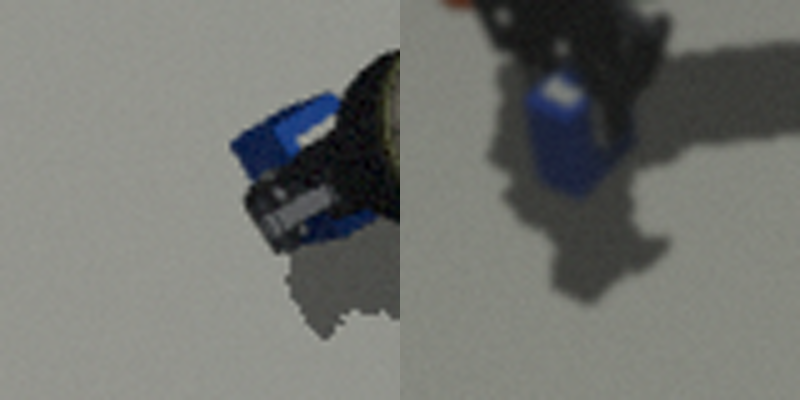

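The cartridge is held upright (top view near (468,180)). I carry it across to the cradle.

```bash
python3 -m inch '[[[0.015,-0.02,0,0,0,0.03,1],[0.044,-0.06,0,0,0,0.1,1],[0.073,-0.1,0,0,0,0.17,1],[0.103,-0.14,0,0,0,0.24,1],[0.132,-0.18,0,0,0,0.31,1],[0.161,-0.22,0,0,0,0.38,1],[0.19,-0.26,0,0,0,0.45,1],[0.22,-0.3,0,0,0,0.506,1],[0.237,-0.324,0,0,0,0.506,1],[0.237,-0.324,0,0,0,0.506,1]]]'
python3 - <<'E'
from h import *
from workcell import sensors
from scipy.spatial.transform import Rotation as R
im=imaging.camera("top")
o=sensors.get_obs(); r=R.from_quat(o["ee_rot"]); print(o["position"].round(4),r.as_matrix()[:,0].round(4),np.degrees(np.arctan2(*r.as_matrix()[1::-1,0])))
print("shift tool",r.inv().apply(np.array([.492,.181,.215])-o["position"]).round(4))
E
```

```text
clock: 5.05
position: [0.4863, 0.0968, 0.2143]
ee_rot: [0.999, 0.039, -0.001, -0.001]
ft_force: [0.6, -1.3, -0.2]
grip_width: 0.394
grasp_force: 29.8
[0.4866 0.0939 0.2142] [ 0.9972  0.0741 -0.0019] 4.251282931967107
shift tool [ 0.0118 -0.0865 -0.0008]
```

```bash
python3 -m inch '[[[0.004,-0.03,0,0,0,0,1],[0.008,-0.06,0,0,0,0,1],[0.0115,-0.087,0,0,0,0,1],[0.0115,-0.087,0,0,0,0,1],[0.0115,-0.087,0.03,0,0,0,1],[0.0115,-0.087,0.05,0,0,0,1],[0.0115,-0.087,0.05,0,0,0,1],[0.0115,-0.087,0.05,0,0,0,1]]]'
python3 - <<'E'
from h import *
from workcell import sensors
from scipy.spatial.transform import Rotation as R
im=imaging.camera("top"); k=imaging.camera("scene")
o=sensors.get_obs(); r=R.from_quat(o["ee_rot"]); print(o["clock"],o["position"].round(4),r.as_matrix()[:,0].round(4),o["grip_width"])
p=o["position"]
# predicted underside corners in the scene picture, cradle rim
for n,(l,w,z,c) in {"cart bottom":(.03,.017,p[2]-.045,p[:2]),"rim":(.045,.032,.048,(.492,.181))}.items():
    x=r.as_matrix()[:2,0];y=r.as_matrix()[:2,1]
    for c_,im_ in(("scene",k),("top",im)):
        q=np.array([pix(c_,np.r_[np.array(c)+x*i*l+y*j*w,z]) for i,j in((1,1),(1,-1),(-1,-1),(-1,1))])
        print(n,c_,q.round(0).tolist()); 
        if "-d": cv2.polylines(im_,[np.round(q*8).astype(int)],True,(0,255,0) if n=="rim" else (0,0,255),1,cv2.LINE_AA,3)
a=cv2.resize(im[130:230,230:310],None,fx=5,fy=5,interpolation=2);b=cv2.resize(k[180:280,290:370],None,fx=5,fy=5,interpolation=2)
cv2.imwrite("pics/c4.png",np.hstack([a,b]))
E
```

```text
clock: 5.9
position: [0.4929, 0.1782, 0.1652]
ee_rot: [0.999, 0.034, -0.001, 0.0]
ft_force: [0.4, -0.1, 0.2]
grip_width: 0.396
grasp_force: 29.9
6.0 [0.4935 0.179  0.1663] [0.9976 0.0689 0.0013] 0.396713183205353
cart bottom scene [[317.0, 231.0], [324.0, 242.0], [344.0, 231.0], [337.0, 221.0]]
cart bottom top [[273.0, 162.0], [260.0, 163.0], [261.0, 187.0], [275.0, 186.0]]
rim scene [[310.0, 243.0], [322.0, 262.0], [352.0, 247.0], [339.0, 229.0]]
rim top [[281.0, 161.0], [257.0, 163.0], [259.0, 196.0], [283.0, 194.0]]
```

View pics/c4.png

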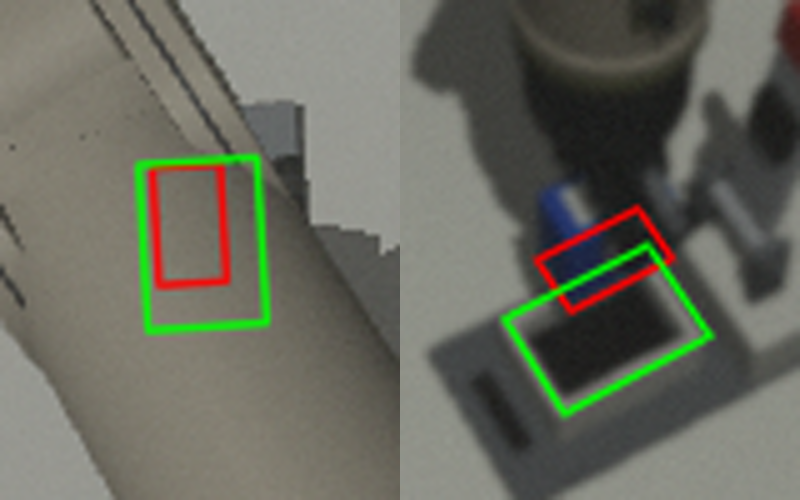

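The predicted rim outline (green) falls on the real rim in the scene view, at (310,243) to (352,247), and the cartridge hangs above it. I lower it.

```bash
python3 -m inch '[[[-0.001,-0.002,0.02,0,0,0,1],[-0.001,-0.002,0.04,0,0,0,1],[-0.001,-0.002,0.055,0,0,0,1],[-0.001,-0.002,0.065,0,0,0,1],[-0.001,-0.002,0.075,0,0,0,1],[-0.001,-0.002,0.083,0,0,0,1],[-0.001,-0.002,0.089,0,0,0,1],[-0.001,-0.002,0.089,0,0,0,1],[-0.001,-0.002,0.089,0,0,0,1]]]'
```

```text
clock: 6.9
position: [0.4919, 0.1815, 0.0766]
ee_rot: [0.999, 0.035, 0.0, -0.0]
ft_force: [-1.0, 0.2, -0.7]
grip_width: 0.397
grasp_force: 29.9
```

```bash
python3 -m inch '[[[0,0,0,0,0,0,0],[0,0,0,0,0,0,-0.3],[0,0,0,0,0,0,-1],[0,0,0,0,0,0,-1],[0,0,0,0,0,0,-1],[0,0,0,0,0,0,-1],[0,0,-0.04,0,0,0,-1],[0,0,-0.08,0,0,0,-1],[0,0,-0.12,0,0,0,-1],[0,0,-0.16,0,0,0,-1]]]'
```

```text
clock: 7.9
position: [0.4914, 0.1814, 0.238]
ee_rot: [0.999, 0.035, 0.0, 0.0]
ft_force: [0.3, 0.5, -0.2]
grip_width: 1.001
grasp_force: 0.0
```

```bash
python3 - <<'E'
from h import *
from workcell import sensors
im=imaging.camera("top"); k=imaging.camera("scene")
o=sensors.get_obs(); print(o["clock"],o["position"].round(4),o["ee_rot"].round(4),o["grip_width"],o["joint_pos"].round(2))
a=cv2.resize(im[130:250,220:320],None,fx=4,fy=4,interpolation=2);b=cv2.resize(k[160:280,290:390],None,fx=4,fy=4,interpolation=2)
cv2.imwrite("pics/c5.png",np.hstack([a,b]))
E
```

```text
8.0 [0.4937 0.1827 0.2416] [ 9.994e-01  3.490e-02  4.000e-03 -8.000e-04] 1.0007642454246812 [ 0.25  0.19 -0.77  1.7   0.14  1.3  -2.05]
```

View pics/c5.png

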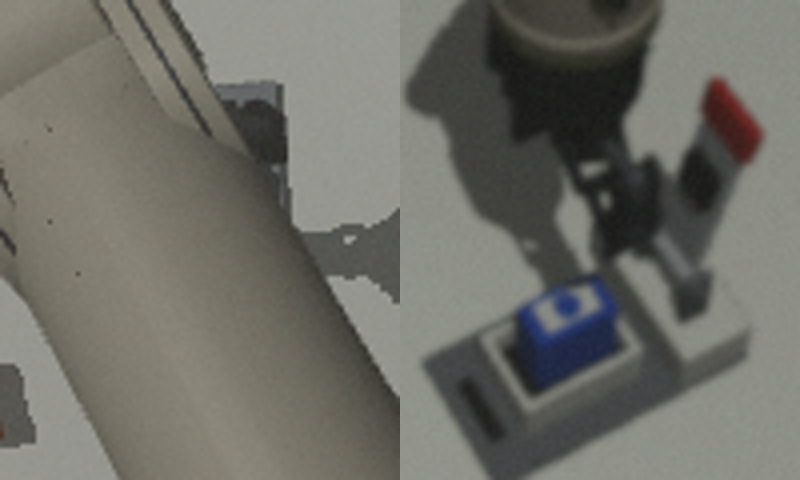

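The cartridge stands squarely in the cradle (scene about (427,240)) and the clamp is open, with its tab at about (473,190). Now the clamp: I straddle the tab from above with the jaws across its 50 mm width.

```bash
python3 -m inch '[[[0,0,-0.04,0,0,0,-1],[-0.01,0,-0.064,0,0,0,-1],[-0.05,0,-0.064,0,0,0,-1],[-0.09,0,-0.064,0,0,0,-1],[-0.121,0,-0.064,0,0,0,-1],[-0.121,0,-0.064,0,0,0,-1],[-0.121,0,-0.064,0,0,0,-1],[-0.121,0,-0.064,0,0,0,-1]]]' 20
python3 - <<'E'
from h import *
from workcell import sensors
im=imaging.camera("top"); k=imaging.camera("scene")
o=sensors.get_obs(); print(o["clock"],o["position"].round(4),o["ee_rot"].round(4),o["grip_width"],o["joint_pos"].round(2))
a=cv2.resize(im[130:250,220:320],None,fx=4,fy=4,interpolation=2);b=cv2.resize(k[140:260,310:410],None,fx=4,fy=4,interpolation=2)
cv2.imwrite("pics/c6.png",np.hstack([a,b]))
E
```

```text
clock: 8.8
position: [0.3716, 0.1728, 0.3001]
ee_rot: [0.999, 0.035, -0.0, -0.0]
ft_force: [-0.7, -0.8, -0.2]
grip_width: 1.0
grasp_force: 0.0
8.9 [0.3715 0.1729 0.2999] [ 9.994e-01  3.480e-02 -5.000e-04 -4.000e-04] 0.9998207342535479 [ 0.33 -0.18 -0.76  1.86 -0.13  1.42 -1.9 ]
```

View pics/c6.png

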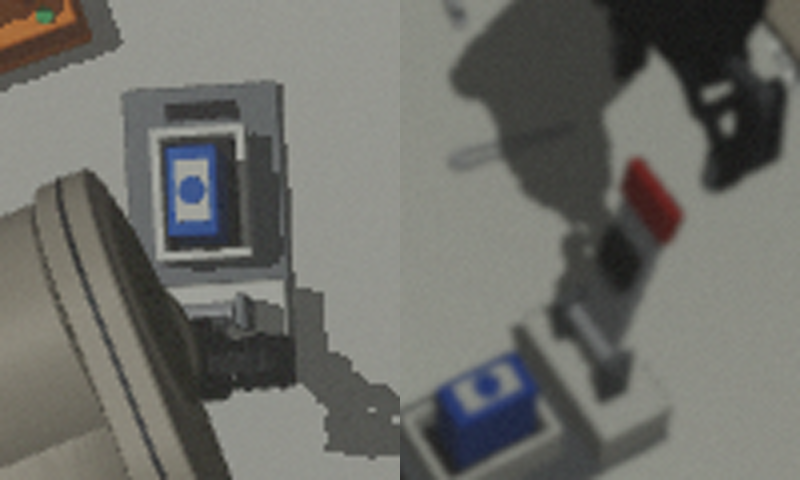

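The top view shows the cartridge square in the cradle, at crop (192,190). In the scene view the tab is at (653,200), just below the jaws. I descend around it and grip gently.

```bash
python3 -m inch '[[[0,0,0.02,0,0,0,-1],[0,0,0.035,0,0,0,-1],[0,0,0.05,0,0,0,-1],[0,0,0.06,0,0,0,-1],[0,0,0.068,0,0,0,-1],[0,0,0.068,0,0,0,-1]]]' 20; python3 -m inch '[[[0,0,0,0,0,0,1],[0,0,0,0,0,0,1],[0,0,0,0,0,0,1],[0,0,0,0,0,0,1],[0,0,0,0,0,0,1],[0,0,0,0,0,0,1]]]' 20
```

```text
clock: 9.5
position: [0.3708, 0.1729, 0.2315]
ee_rot: [0.999, 0.035, -0.001, -0.0]
ft_force: [-0.3, 0.0, -0.2]
grip_width: 1.001
grasp_force: 0.0
clock: 10.1
position: [0.3713, 0.1733, 0.2329]
ee_rot: [0.999, 0.035, 0.001, -0.0]
ft_force: [-1.4, 0.7, 5.3]
grip_width: 0.578
grasp_force: 21.8
```

Opening is 49 mm, so the tab is gripped. I swing it along its arc (radius about 0.144 m), starting with the first half.

```bash
python3 -m inch '[[[0.009,0,-0.002,0,0,0,1],[0.0175,0,-0.0033,0,0,0,1],[0.036,0,-0.0045,0,0,0,1],[0.0534,0,-0.0035,0,0,0,1],[0.0745,0,0.0007,0,0,0,1],[0.0948,0,0.008,0,0,0,1],[0.1138,0,0.0183,0,0,0,1],[0.1138,0,0.0183,0,0,0,1],[0.1138,0,0.0183,0,0,0,1]]]' 20
python3 - <<'E'
from h import *
from workcell import sensors
im=imaging.camera("top"); k=imaging.camera("scene")
o=sensors.get_obs(); print(o["clock"],o["position"].round(4),o["ee_rot"].round(4),o["grip_width"],o["ft_force"].round(1))
a=cv2.resize(im[130:250,220:320],None,fx=4,fy=4,interpolation=2);b=cv2.resize(k[160:280,290:390],None,fx=4,fy=4,interpolation=2)
cv2.imwrite("pics/c7.png",np.hstack([a,b]))
E
```

```text
clock: 11.0
position: [0.4862, 0.1812, 0.2139]
ee_rot: [0.999, 0.035, 0.001, -0.001]
ft_force: [4.6, 3.4, 0.6]
grip_width: 0.585
grasp_force: 22.6
11.1 [0.4859 0.1811 0.2141] [ 9.994e-01  3.460e-02  1.200e-03 -7.000e-04] 0.579487885915841 [ 4.8  2.4 -1.1]
```

View pics/c7.png

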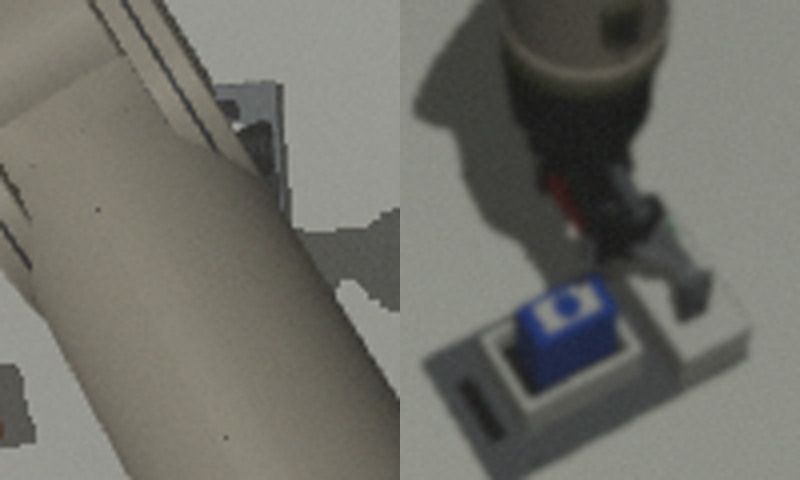

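The clamp follows, now at about 1.0 rad, and the cartridge is undisturbed. I continue to about 0.2.

```bash
python3 -m inch '[[[0.015,0,0.0111,0,0,0,1],[0.0276,0,0.023,0,0,0,1],[0.041,0,0.04,0,0,0,1],[0.0506,0,0.056,0,0,0,1],[0.0575,0,0.0718,0,0,0,1],[0.0617,0,0.0856,0,0,0,1],[0.0633,0,0.0926,0,0,0,1],[0.0633,0,0.0926,0,0,0,1],[0.0633,0,0.0926,0,0,0,1]]]' 20
```

```text
clock: 12.0
position: [0.5492, 0.1855, 0.1213]
ee_rot: [0.999, 0.035, 0.001, -0.001]
ft_force: [7.8, 2.9, -1.3]
grip_width: 0.579
grasp_force: 25.9
```

```bash
python3 -m inch '[[[0.002,0,0.007,0,0,0,1],[0.004,0,0.014,0,0,0,1],[0.005,0,0.02,0,0,0,1],[0.005,0,0.025,0,0,0,1],[0.005,0,0.027,0,0,0,1],[0.005,0,0.027,0,0,0,1]]]' 20
```

```text
clock: 12.6
position: [0.5528, 0.1858, 0.0953]
ee_rot: [0.999, 0.035, 0.0, 0.0]
ft_force: [-4.2, -1.4, 16.2]
grip_width: 0.577
grasp_force: 27.7
```

```bash
python3 -m inch '[[[0,0,0,0,0,0,-1],[0,0,0,0,0,0,-1],[0,0,0,0,0,0,-1],[0,0,0,0,0,0,-1],[0,0,-0.03,0,0,0,-1],[0,0,-0.07,0,0,0,-1],[-0.008,0,-0.07,0,0,0,1],[-0.008,0,-0.07,0,0,0,1],[-0.008,0,-0.07,0,0,0,1],[-0.008,0,-0.07,0,0,0,1]]]' 20; python3 -m inch '[[[0,0,0,0,0,0,1],[0,0,0,0,0,0,1],[0,0,0,0,0,0,1],[0,0,0.02,0,0,0,1],[0,0,0.035,0,0,0,1],[0,0,0.04,0,0,0,1],[0,0,0.04,0,0,0,1]]]'
```

```text
clock: 13.6
position: [0.5444, 0.1847, 0.1633]
ee_rot: [0.999, 0.035, -0.001, 0.0]
ft_force: [-0.4, 0.5, -0.9]
grip_width: 0.328
grasp_force: 0.0
clock: 14.3
position: [0.5441, 0.1849, 0.1235]
ee_rot: [0.999, 0.035, -0.001, 0.0]
ft_force: [0.3, -0.7, -0.7]
grip_width: 0.001
grasp_force: 0.0
```

```bash
python3 -m inch '[[[0,0,0.002,0,0,0,1],[0,0,0.004,0,0,0,1],[0,0,0.006,0,0,0,1],[0,0,0.007,0,0,0,1],[0,0,0.007,0,0,0,1]]]'
```

```text
clock: 14.8
position: [0.545, 0.1852, 0.119]
ee_rot: [0.999, 0.035, 0.001, 0.0]
ft_force: [-5.2, -2.2, 13.5]
grip_width: 0.001
grasp_force: 7.2
```

Resistance of 13.5 N with the fingertip at 0.102 m: the stop (a shut arm's top is at 0.101). I retreat and check.

```bash
python3 -m inch '[[[0,0,-0.03,0,0,0,1],[0,0,-0.07,0,0,0,1],[0,0,-0.11,0,0,0,1],[0,0.05,-0.15,0,0,0,1],[0,0.1,-0.15,0,0,0,1],[0,0.15,-0.15,0,0,0,1],[0,0.2,-0.15,0,0,0,1],[0,0.24,-0.15,0,0,0,1],[0,0.24,-0.15,0,0,0,1],[0,0.24,-0.15,0,0,0,1]]]'
python3 - <<'E'
from h import *
im=imaging.camera("top"); k=imaging.camera("scene")
c=np.array([.492,.181]);a=np.radians(184);ux=np.array([np.cos(a),np.sin(a)]);uy=np.array([-ux[1],ux[0]])
# predicted outline of the shut clamp's tab top face, z .101
for n,i in(("scene",k),("top",im)):
    for th,col in((0,(0,255,0)),):
        q=np.array([pix(n,np.r_[c+ux*(.085-l*np.cos(th))+uy*y,.101+l*np.sin(th)]) for l,y in((.123,-.025),(.123,.025),(.153,.025),(.153,-.025))]);
        cv2.polylines(i,[np.round(q*8).astype(int)],True,col,1,cv2.LINE_AA,3)
a=cv2.resize(im[130:250,220:320],None,fx=4,fy=4,interpolation=2);b=cv2.resize(k[180:300,285:385],None,fx=4,fy=4,interpolation=2)
cv2.imwrite("pics/c8.png",np.hstack([a,b]))
E
```

```text
clock: 15.8
position: [0.5613, -0.0557, 0.2674]
ee_rot: [0.999, 0.033, 0.0, 0.0]
ft_force: [0.6, 0.4, 0.2]
grip_width: -0.005
grasp_force: 0.0
```

View pics/c8.png

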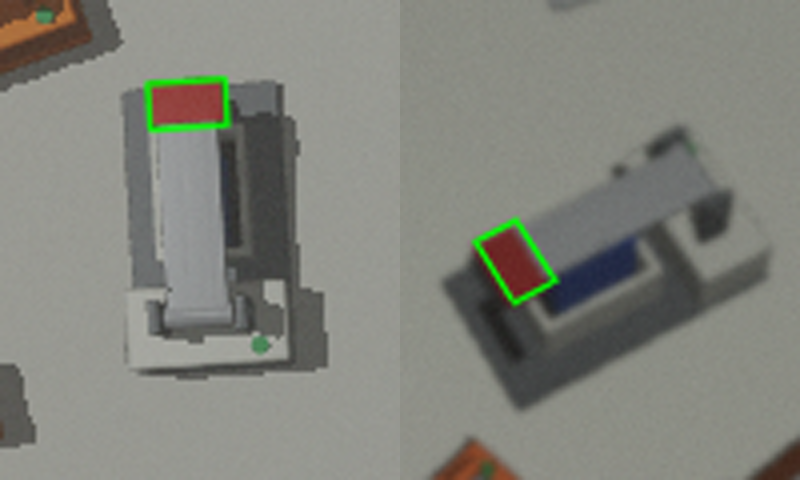

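The tab matches the predicted shut outline in both views (top crop (188,104), scene crop (515,262)), and the cartridge is square under the clamp. The robot is clear of everything.

```bash
python3 -c "
from workcell import order
print(order.hand_in())"
```

```text
the job is handed in; nothing more can be done
None
```

The job is handed in (no verdict came back): blue cartridge square in the cradle, clamp pushed to its stop and, in both camera views, shut; the yellow one was never approached and the arm was clear by about 16 s on the robot's clock.

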